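# Sieve the hazelnuts out from among the walnuts

### The job

Take the steel nut sieve by its wooden bar handle, carry it slowly, smoothly and level to just above the square white baking dish, and shake it from side to side there until all three small hazelnuts have dropped through into the dish while both large walnuts stay in the sieve. Then stand the sieve, with the walnuts in it, upright on the free worktop beside the dish and let go.

Things in the scene. Friction and masses are not known exactly. Their poses are not given: they have to be found in the camera images.
- sieve: Steel sieve box, 158 mm (x) by 110 mm (y), rim 53 mm high, 0.3 kg; origin: centre of its underside (four 12 mm feet), z up. Top of floor at z 16 mm: a solid strip along x, 50 mm wide, in the middle; at each side of it four openings of 26 mm (y) by 34 mm (x). What rolls 25 mm off the middle along y drops through: shake along y, in strokes of about 70 mm of 0.3 s or less.
- sieve_grip (a point): Middle of the sieve's wooden bar handle, 110 mm straight above the sieve's origin, same axes. The bar runs along the sieve's x: 120 mm long, 14 mm thick (y), 18 mm high (z), free all round; grip it from above, fingers closing along y. The load hangs balanced below it.
- dish: Square white ceramic baking dish, open on top, 1.5 kg, standing on the worktop. Origin: centre of its underside; x and y along its sides, z up. 200 x 200 mm outside (small lugs stick out 11 mm at the two y sides), 190 x 190 mm inside, 45 mm high, inner floor at 6 mm.
- hazelnut1_center (a point): Hazelnut 1 of 3: small brown nut, a ball of 17 mm diameter, 10 g; this point is its centre. It starts on the solid strip in the middle of the sieve. Its shell has some rolling resistance: on a level floor it stays put while the sieve is accelerated gently (below about 1 m/s2) and rolls when jerked harder.
- hazelnut2_center (a point): Hazelnut 2 of 3: small brown nut, a ball of 17 mm diameter, 10 g; this point is its centre. It starts on the solid strip in the middle of the sieve. Its shell has some rolling resistance: on a level floor it stays put while the sieve is accelerated gently (below about 1 m/s2) and rolls when jerked harder.
- hazelnut3_center (a point): Hazelnut 3 of 3: small brown nut, a ball of 17 mm diameter, 10 g; this point is its centre. It starts on the solid strip in the middle of the sieve. Its shell has some rolling resistance: on a level floor it stays put while the sieve is accelerated gently (below about 1 m/s2) and rolls when jerked harder.
- walnut1_center (a point): Walnut 1 of 2: large pale nut, a ball of 38 mm diameter, about 14 g; this point is its centre. It lies in the sieve and is too large for the openings; it may settle into one.
- walnut2_center (a point): Walnut 2 of 2: large pale nut, a ball of 38 mm diameter, about 14 g; this point is its centre. It lies in the sieve and is too large for the openings; it may settle into one.

How it is judged:
On the way, in this order (a step that is already met when the one before it is completed fails the run):
1. the lifted sieve is over the dish (centres within 80 mm), for a moment slower than 0.06 m/s (a turning point will do), hazelnuts not yet all in the dish (horizontal distance between sieve and dish below 0.08 m and height (world z) of sieve above 0.012 m and linear speed of sieve below 0.06 m/s and not ((x of hazelnut1_center in the frame of dish between -0.097 and 0.097 m and y of hazelnut1_center in the frame of dish between -0.097 and 0.097 m and z of hazelnut1_center in the frame of dish between 0 and 0.045 m and x of hazelnut2_center in the frame of dish between -0.097 and 0.097 m and y of hazelnut2_center in the frame of dish between -0.097 and 0.097 m and z of hazelnut2_center in the frame of dish between 0 and 0.045 m and x of hazelnut3_center in the frame of dish between -0.097 and 0.097 m and y of hazelnut3_center in the frame of dish between -0.097 and 0.097 m and z of hazelnut3_center in the frame of dish between 0 and 0.045 m))).
2. the sieve is shaken over the dish: it moves there faster than 0.09 m/s (horizontal distance between sieve and dish below 0.08 m and height (world z) of sieve above 0.012 m and linear speed of sieve above 0.09 m/s).
3. all three hazelnuts are in the dish and both walnuts in the sieve, which is still above the dish (horizontal distance between sieve and dish below 0.08 m and height (world z) of sieve above 0.012 m and x of hazelnut1_center in the frame of dish between -0.097 and 0.097 m and y of hazelnut1_center in the frame of dish between -0.097 and 0.097 m and z of hazelnut1_center in the frame of dish between 0 and 0.045 m and x of hazelnut2_center in the frame of dish between -0.097 and 0.097 m and y of hazelnut2_center in the frame of dish between -0.097 and 0.097 m and z of hazelnut2_center in the frame of dish between 0 and 0.045 m and x of hazelnut3_center in the frame of dish between -0.097 and 0.097 m and y of hazelnut3_center in the frame of dish between -0.097 and 0.097 m and z of hazelnut3_center in the frame of dish between 0 and 0.045 m and x of walnut1_center in the frame of sieve between -0.077 and 0.077 m and y of walnut1_center in the frame of sieve between -0.055 and 0.055 m and z of walnut1_center in the frame of sieve between 0.01 and 0.06 m and x of walnut2_center in the frame of sieve between -0.077 and 0.077 m and y of walnut2_center in the frame of sieve between -0.055 and 0.055 m and z of walnut2_center in the frame of sieve between 0.01 and 0.06 m), for 0.1 s.
At the end, for the whole second after the job is handed in: All three hazelnuts lie inside the dish, both walnuts inside the sieve; the sieve stands on the worktop (underside below 12 mm) outside the dish (centres more than 130 mm apart), upright within 10 degrees and at rest (x of hazelnut1_center in the frame of dish between -0.097 and 0.097 m and y of hazelnut1_center in the frame of dish between -0.097 and 0.097 m and z of hazelnut1_center in the frame of dish between 0 and 0.045 m and x of hazelnut2_center in the frame of dish between -0.097 and 0.097 m and y of hazelnut2_center in the frame of dish between -0.097 and 0.097 m and z of hazelnut2_center in the frame of dish between 0 and 0.045 m and x of hazelnut3_center in the frame of dish between -0.097 and 0.097 m and y of hazelnut3_center in the frame of dish between -0.097 and 0.097 m and z of hazelnut3_center in the frame of dish between 0 and 0.045 m and x of walnut1_center in the frame of sieve between -0.077 and 0.077 m and y of walnut1_center in the frame of sieve between -0.055 and 0.055 m and z of walnut1_center in the frame of sieve between 0.01 and 0.06 m and x of walnut2_center in the frame of sieve between -0.077 and 0.077 m and y of walnut2_center in the frame of sieve between -0.055 and 0.055 m and z of walnut2_center in the frame of sieve between 0.01 and 0.06 m and height (world z) of sieve below 0.012 m and angle between sieve's own z axis and vertical below 0.175 rad and horizontal distance between sieve and dish above 0.13 m and linear speed of sieve below 0.02 m/s); the robot touches nothing.
It fails at once if the sieve is tipped more than about 20 degrees from level (angle between sieve's own z axis and vertical above 0.35 rad).
It also fails if it takes over 54 s, if anything falls off the work surface, if the arm or the gripper's body presses on something with over 40 N, if the wrist force passes 120 N, or if a joint passes its speed limit or range.

### The arm

A 6-joint arm with a two-finger parallel gripper is mounted at the origin on a cart in front of the work surface, level with it; the furniture and walls round the work are solid. World frame = base frame: x ahead of the robot, y to its left, z up, the work surface at z = 0. Lengths are in m, angles in rad, forces in N, time in s.
With the tool pointing down it reaches from about 0.25 to 0.8 m from the base axis. Payload 8.5 kg.
Tool frame: the origin (TCP) lies between the finger pads; the fingertips stand 11 mm ahead of it and the grasp point (between the pads) lies 8 mm behind it; z points along the fingers, y is the line along which they close (so a half turn about z gives the same grasp; the last joint's range is limited). The gripper opens to 85 mm and grips with 20 to 120 N. Pads are 22 mm wide; open, the fingers measure 114 mm over their backs; the gripper's body (76 mm by 85 mm) begins 54 mm behind the grasp point. The pads swing forward as they close: fully open they stand 13 mm farther back than shut.
Start: joints at [1.116, 0.238, -0.013, 1.319, 0, 1.571], TCP at [0.231, 0.472, 0.242] pointing down, gripper open.
Joint ranges: [-2.66, 2.66], [-1.03, 1.9], [-1.14, 1.46], [-1.82, 2.27], [-1.45, 1.34], [-3.14, 3.14]. Speed limits (rad/s): [2.22, 2.22, 2.79, 3.14, 3.14, 3.14].

### API

Orientations are given as a rotation vector (axis times angle).
In Python, from station import r gives the robot as it stands. The module is installed in compiled form; this text tells all that it offers.
- The arm moves only by the tool jog_arm, never from a script. Its argument "targets" is a list that holds one entry, the list of rows, each a list of 7 numbers: the shift along the tool's x, y, z in cm, then the turn, a rotation vector about the tool's x, y, z in rad, then the closure, from 0 (fully open) to 1 (shut). In form: [[[dx, dy, dz, ax, ay, az, gripper], ...]]. A call has 1 to 12 rows; each row shifts and turns the commanded pose from where the row before left it, along the tool's axes as they then stand; what a row does not reach is not made up. A row lasts 1/12 s, in which the tool goes at most 41.7 mm and 7.16 degrees, less where a joint would pass 70% of its speed; a pose out of reach is approached as far as the arm can. A call is refused whole if a number of a shift passes 4.17 or a number of a turn 0.125, either way. A call with a gripper value outside its range is refused whole. The fingers move at their own pace and stop on an object; "squeeze" is the grip in N (left out, the last holds). Time passes only in rows, so rows that do not move let the fingers close. It gives the time, the measured TCP pose, the force, the opening and the grip force at its end, in the units of the state.
- r.sense(): the state, without advancing time (a new reading comes with each control period).
- r.camera(name): name is "scene" or "top" or "wrist"; returns a dict with "image" (420x560x3 uint8, red, green, blue), "fx", "fy", "cx", "cy" (pixels), "R" (3x3) and "t" (3): a world point X has camera coordinates R X + t; the wrist camera has in their place "T_tool_cam" (4x4, takes a point from camera to tool coordinates, whose origin is the TCP and whose axes are the flange's). Camera axes: x right, y down, z forward; pixel columns grow to the right and rows downward; lengths in m; the calibration is good to about 2 mm. The wrist camera is an equidistant fisheye: a pixel r from the principal point sees the ray r / f radians off the axis. A picture is of the moment at which its call begins: read the wrist's pose just before it. There is no depth.
- r.hand_in(): hands the job in; it is judged then, once.
Trained networks look in the newest picture that a camera, given by its name, has taken for a name from the list of things; names that differ only in an ending like _2 or _b are one class to them, and where a whole thing is asked for, a point or a joint stands for the part that bears it (a point fixed in the world has none). Each returns a list of dicts, best first, with "confidence" (0 to 1); they miss things now and then, are a little off and sometimes report something else, mostly with a low value. They report only what shows in the picture. A call takes as long as a camera call.
- r.find_in(thing, camera): "extent" ([left, top, width, height] in pixels, round what is visible of it).
The state is a dict: "time_s": time; "joints": joint angles; "qvel": joint speeds; "joint_efforts": joint torques, N m; "position": TCP position; "ee_rot": TCP orientation; "wrist_force": force on the tool from outside, world axes, zero at the start; "wrist_torque": the same for the moment, N m; "width": finger opening in m; "grasp_force": force on a finger pad.
Only numpy, scipy, OpenCV 4.12 (cv2) and the standard library are available. Lean on these libraries where they do the work, as an engineer would, in place of code of your own. Each camera call takes 0.05 s, during which the arm holds its last target. There are 200 camera calls.

## Working session

There is one attempt and no reset: what is moved stays moved. The work goes in short steps, Python scripts to look and compute and a tool call to move; the robot and the scene stay as the last step left them, time stands still between calls to the robot, and variables do not carry over. Pictures are saved under pics/ and viewed, at most 10 in all, crops included, and the job is handed in when it is done.

Besides the shell and the picture viewer there is one more tool, called after ">>>" as name([rows], argument=value, ...), one row to a line, values as JSON. jog_arm: Moves the arm, as the interface text tells. Its arguments: {"type":"object","properties":{"targets":{"type":"array"},"squeeze":{"type":"number"}},"required":["targets"]}

```bash
mkdir -p pics
python3 - <<'E'
from station import r
import cv2, numpy as np
s=r.sense(); print(s['time_s'],s['position'],s['ee_rot'],s['width'])
ims=[]
for c in ['scene','top']:
    d=r.camera(c); im=d['image'][:,:,::-1].copy()
    print(c,d['fx'],d['fy'],d['cx'],d['cy'],np.round(d['R'],4).tolist(),np.round(d['t'],4).tolist())
    for n in ['sieve','sieve_grip','dish','hazelnut1_center','walnut1_center']:
        for f in r.find_in(n,c)[:4]: print(n,np.round(f['extent'],1),round(f['confidence'],2))
    cv2.imwrite(f'pics/{c}0.png',im)
E
```

```text
0.0 [0.23044809 0.47127121 0.24168324] [-7.08199387e-01 -3.06037196e+00  2.18757107e-03] 0.08567989874446688
scene 447.2618438868584 447.2618438868584 278.9774501869013 213.25682799882767 [[0.8742, -0.4851, -0.0216], [-0.2676, -0.4442, -0.8551], [0.4052, 0.7532, -0.5181]] [-0.4414, 0.1982, 0.8237]
sieve [277.4 252.6  97.2  77.7] 0.94
sieve_grip [279.5 254.8  97.3  80.2] 0.97
sieve_grip [306.7 298.   10.8   9.2] 0.15
walnut1_center [282.3 282.7  21.2  22.5] 0.82
top 474.0850126797064 474.0850126797064 270.9305788043046 211.57555379696782 [[-0.0064, -0.9999, 0.0091], [-0.999, 0.006, -0.0438], [0.0438, -0.0094, -0.999]] [-0.0646, 0.4737, 1.2564]
sieve [309.4 173.7  56.3  76.2] 0.8
sieve_grip [306.  175.6  61.1  70.5] 0.6
dish [136.9 169.4  86.9  75.7] 0.88
walnut1_center [305.1 174.   64.7  77.6] 0.18
```

View pics/scene0.png

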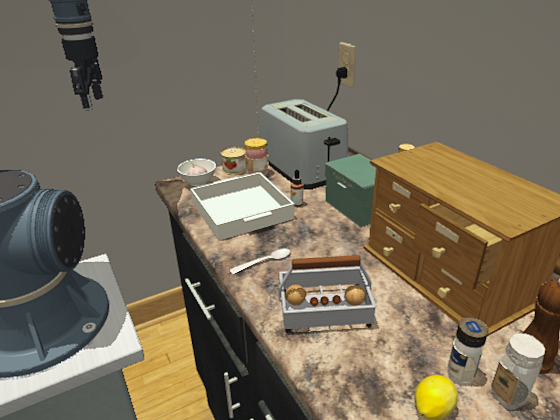

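View pics/top0.png

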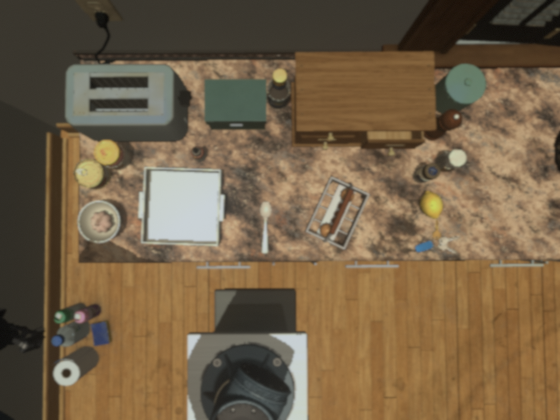

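The scene view shows the sieve at about (326,295), with its handle at (326,263), walnuts at (296,295) and (355,295), and three hazelnuts between them. In the top view the sieve is at (337,212) and turned, the dish at (182,206), and the spoon between them at (265,225).

Run:
```python
import cv2, numpy as np
a=cv2.imread('pics/top0.png')[165:260,295:380]; b=cv2.imread('pics/scene0.png')[245:340,265:390]
a=cv2.resize(a,None,fx=5,fy=5,interpolation=cv2.INTER_CUBIC)[:475];b=cv2.resize(b,None,fx=3,fy=3,interpolation=cv2.INTER_CUBIC)
o=np.zeros((475,800,3),np.uint8);o[:,:425]=a;o[:285,425:800]=b
cv2.imwrite('pics/c.png',o)
```

```text
(no output)
```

View pics/c.png

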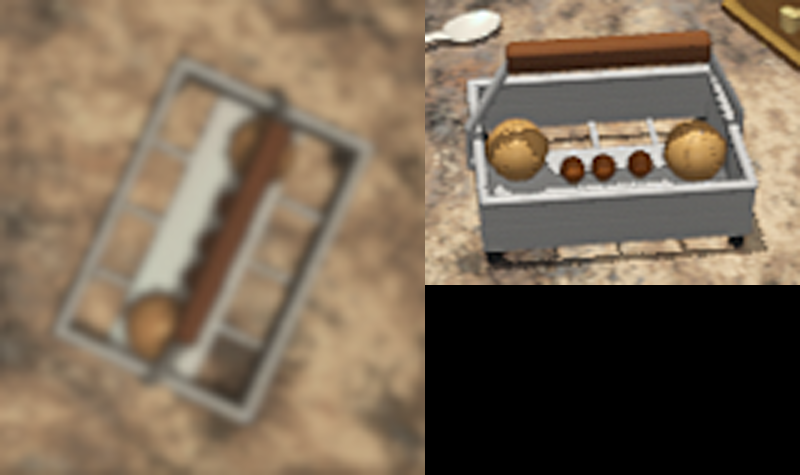

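The crop shows the handle running from (275,125) to (190,340), and the rim corners at (182,65), (365,152), (245,415) and (62,328). Both walnuts and all the hazelnuts are in the sieve.

```bash
cat > h.py <<'E'
import numpy as np
def ray(d,p,z):
    v=d['R'].T@np.array([(p[0]-d['cx'])/d['fx'],(p[1]-d['cy'])/d['fy'],1]); c=-d['R'].T@d['t']
    return c+v*(z-c[2])/v[2]
E
python3 - <<'E'
from h import *
from station import r
np.set_printoptions(precision=4,suppress=True)
d=r.camera('top'); s=r.camera('scene')
for k in d,s:
    k['R']=np.array(k['R']);k['t']=np.array(k['t'])
q=lambda p:(295+p[0]/5,165+p[1]/5)
rim=np.array([ray(d,q(p),.053) for p in [(182,65),(365,152),(245,415),(62,328)]]); print('rim',rim,rim.mean(0))
for i,j in((0,3),(1,2),(3,2),(0,1)): e=rim[i]-rim[j];print(np.linalg.norm(e),np.degrees(np.arctan2(e[1],e[0])))
h=np.array([ray(d,q(p),.115) for p in [(275,125),(190,340)]]);print('handle',h,h.mean(0));e=h[0]-h[1];print(np.linalg.norm(e),np.degrees(np.arctan2(e[1],e[0])))
u=lambda p:(265+(p[0]-425)/3,245+p[1]/3)
h=np.array([ray(s,u(p),.110) for p in [(508,58),(711,46)]]);print('handle s',h,h.mean(0));e=h[0]-h[1];print(np.linalg.norm(e),np.degrees(np.arctan2(e[1],e[0])))
D=np.array([ray(d,p,.045) for p in [(145,169),(221,170),(219,245),(141,243)]]);print('dish',D,D.mean(0))
for i,j in((0,3),(1,2),(3,2),(0,1)): e=D[i]-D[j];print(np.linalg.norm(e),np.degrees(np.arctan2(e[1],e[0])))
print('spoon',ray(d,(265,210),0),ray(d,(265,250),0), 'edge',ray(d,(265,262),0),'cab',ray(d,(320,145),0))
D=np.array([ray(s,p,.045) for p in [(190,185),(254,174),(296,205),(224,222)]]);print('dish s',D,D.mean(0))
E
```

```text
rim [[ 0.5577 -0.2246  0.053 ]
 [ 0.5119 -0.319   0.053 ]
 [ 0.3763 -0.2549  0.053 ]
 [ 0.4217 -0.1609  0.053 ]] [ 0.4669 -0.2399  0.053 ]
0.15012036061839165 -25.08397913197479
0.14997833216805884 -25.29739534722623
0.10439981551394427 64.2082162144735
0.10496026890455398 64.13389074915035
handle [[ 0.5207 -0.2615  0.115 ]
 [ 0.4152 -0.2183  0.115 ]] [ 0.468  -0.2399  0.115 ]
0.11394527154667378 -22.26492531918825
handle s [[ 0.4156 -0.2147  0.11  ]
 [ 0.5227 -0.265   0.11  ]] [ 0.4691 -0.2399  0.11  ]
0.11831742599202728 154.8588636826756
dish [[0.5847 0.2601 0.045 ]
 [0.5811 0.0623 0.045 ]
 [0.3859 0.0678 0.045 ]
 [0.3924 0.2694 0.045 ]] [0.486  0.1649 0.045 ]
0.19250825457218698 -2.7723745623731437
0.19521782389068884 -1.6197052422664049
0.20163030165956988 88.15403877408451
0.1977657704666953 88.94591713840676
spoon [ 0.4781 -0.0517  0.    ] [ 0.3705 -0.051   0.    ] edge [ 0.3384 -0.0508  0.    ] cab [ 0.6538 -0.202   0.    ]
dish s [[0.3976 0.2877 0.045 ]
 [0.5709 0.258  0.045 ]
 [0.5826 0.0534 0.045 ]
 [0.4029 0.0721 0.045 ]] [0.4885 0.1678 0.045 ]
```

Both cameras agree. The handle is at (0.468, -0.240) with its yaw at about -25°, and the dish is at (0.487, 0.166). The tool's y axis is already within 1° of the direction I need, so I'll start moving.

>>> jog_arm([
  [[-1.5,-1.5,0,0,0,0,0],[-2.9,-3,0,0,0,0,0],[-2.9,-3,0,0,0,0,0],[-2.9,-3,0,0,0,0,0],[-2.9,-3,0,0,0,0,0],[-2.9,-3,0,0,0,0,0],[-2.9,-3,0,0,0,0,0],[-2.9,-3,0,0,0,0,0],[-2.9,-3,0,0,0,0,0],[-2.9,-3,0,0,0,0,0],[-2.9,-3,0,0,0,0,0],[-2.9,-3,0,0,0,0,0]],
])

```text
time_s: 1.7
position: [0.379, 0.0135, 0.2427]
ee_rot: [0.708, 3.06, 0.0]
wrist_force: [0.6, 0.9, 0.3]
width: 0.0856
grasp_force: 0.0
```

>>> jog_arm([
  [[-2.9,-3,0,0,0,0,0],[-2.9,-3,0,0,0,0,0],[-2.9,-3,0,0,0,0,0],[-2.9,-3,0,0,0,0,0],[-2.9,-3,0,0,0,0,0],[-2,-2,0,0,0,0,0],[-1,-1,0,0,0,0,0],[0,0,0,0,0,0,0]],
])

```text
time_s: 2.37
position: [0.4575, -0.2251, 0.2417]
ee_rot: [-0.713, -3.059, 0.001]
wrist_force: [-1.4, 0.6, -0.8]
width: 0.0851
grasp_force: 0.0
```

```bash
cat > m.py <<'E'
from h import *
from station import r
from scipy.spatial.transform import Rotation as Ro
import cv2
np.set_printoptions(precision=4,suppress=True)
s=r.sense(); p=np.array(s['position']); R=Ro.from_rotvec(s['ee_rot']).as_matrix()
print(s['time_s'],p,'yaw y',np.degrees(np.arctan2(R[1,1],R[0,1])),'z',R[:,2],'j',np.array(s['joints']),s['width'],s['grasp_force'],np.array(s['wrist_force']))
def rel(w): return R.T@(np.array(w)-p)*100
E
python3 - <<'E'
from m import *
print(rel([.4685,-.24,.102]))
d=r.camera('wrist'); cv2.imwrite('pics/w1.png',d['image'][:,:,::-1]); print(d['fx'],d['cx'],d['cy'],np.array(d['T_tool_cam']))
T=np.linalg.inv(np.array(d['T_tool_cam']))
def px(w):
    c=T@np.append(R.T@(np.array(w)-p),1); c=c[:3]; th=np.arctan2(np.hypot(*c[:2]),c[2]); f=th*d['fx']/np.hypot(*c[:2]); return d['cx']+c[0]*f,d['cy']+c[1]*f
u=np.array([np.cos(-.438),np.sin(-.438),0])
for k in(-.06,0,.06): print(px(np.array([.4685,-.24,.119])+k*u))
E
```

```text
2.3667 [ 0.4575 -0.2251  0.2417] yaw y 63.77827222981739 z [-0.0005 -0.0002 -1.    ] j [-0.457   0.2127 -0.0488  1.3096 -0.0004  0.0007] 0.08513717376977026 0.0 [-1.3503  0.5628 -0.7608]
[-1.6476 -0.8477 13.971 ]
325.19226210127806 277.1867684408094 210.56770264244335 [[-0.0007 -0.9457 -0.325   0.0827]
 [ 1.     -0.0008  0.0002  0.0024]
 [-0.0004 -0.325   0.9457 -0.1319]
 [ 0.      0.      0.      1.    ]]
(np.float64(261.83319331607515), np.float64(152.6276529549156))
(np.float64(264.23039053319997), np.float64(223.71811425137417))
(np.float64(266.62524433739645), np.float64(284.60735992043703))
```

View pics/w1.png

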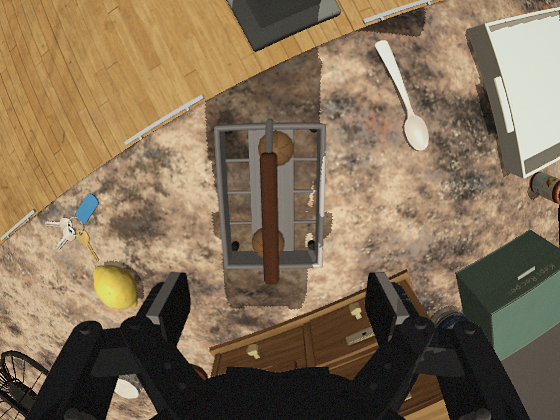

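The wrist view shows the handle from (268,152) to (271,283), about 5 px to the right of where I predicted it, so roughly 4 mm along +y. I'll descend partway and measure again.

>>> jog_arm([
  [[-0.3,-0.1,1,0,0,0,0],[-0.3,-0.1,1.5,0,0,0,0],[-0.3,-0.1,1.5,0,0,0.01,0],[-0.3,-0.1,1.5,0,0,0,0],[-0.3,-0.1,1,0,0,0,0],[-0.1,0,0.5,0,0,0,0],[0,0,0,0,0,0,0]],
])

```text
time_s: 3.0
position: [0.4687, -0.2332, 0.1713]
ee_rot: [-0.721, -3.056, -0.001]
wrist_force: [-0.2, 0.7, -0.3]
width: 0.0853
grasp_force: 0.0
```

Run:
```python
from m import *
print(rel([.4685,-.24,.102]))
d=r.camera('wrist'); im=d['image']; T=np.array(d['T_tool_cam'])
hsv=cv2.cvtColor(im,cv2.COLOR_RGB2HSV); m=((hsv[...,0]<12)&(hsv[...,1]>120)&(hsv[...,2]>40)&(hsv[...,2]<160)).astype(np.uint8)
m[:, :200]=0;m[:,340:]=0;m[:60]=0;m[330:]=0
m=cv2.morphologyEx(m,cv2.MORPH_OPEN,np.ones((5,5)))
n,l,st,c=cv2.connectedComponentsWithStats(m); k=1+st[1:,4].argmax(); print(st[k])
def tool(u,v,wz):
    x,y=u-d['cx'],v-d['cy'];rr=np.hypot(x,y);th=rr/d['fx'];v3=T[:3,:3]@np.array([np.sin(th)*x/rr,np.sin(th)*y/rr,np.cos(th)])
    o=T[:3,3]; k=((p[2]-wz)-o[2])/v3[2]; return o+v3*k
ys=np.arange(st[k][1]+4,st[k][1]+st[k][3]-4,12)
for y in ys:
    xs=np.where(l[y]==k)[0]; print(y,xs.min(),xs.max(),tool((xs.min()+xs.max())/2,y,.119)*100)
cv2.imwrite('pics/w2.png',im[:,:,::-1])
```

```text
3.0 [ 0.4687 -0.2332  0.1713] yaw y 63.43935933464922 z [-0.0016  0.0008 -1.    ] j [-0.4617  0.2707 -0.1548  1.1471 -0.      0.0018] 0.08526626025135983 0.0 [-0.2327  0.703  -0.2776]
[-0.302  -0.6141  6.9302]
[268 231   8   6  46]
```

View pics/w2.png

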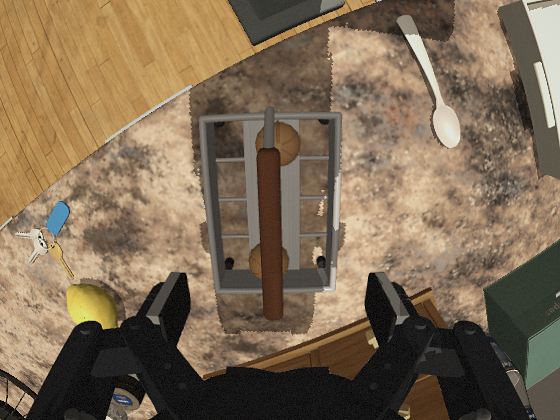

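The handle now runs from (269,150) to (273,318) in the wrist view. I'll convert those ends to tool coordinates.

Run:
```python
from m import *
d=r.camera('wrist'); T=np.array(d['T_tool_cam'])
def tool(u,v,wz):
    x,y=u-d['cx'],v-d['cy'];rr=np.hypot(x,y);th=rr/d['fx'];v3=T[:3,:3]@np.array([np.sin(th)*x/rr,np.sin(th)*y/rr,np.cos(th)])
    o=T[:3,3]; k=((p[2]-wz)-o[2])/v3[2]; return (o+v3*k)*100
a,b=tool(269,150,.119),tool(273,318,.119); print(a,b,(a+b)/2,np.degrees(np.arctan2((b-a)[1],(b-a)[0])))
print('pads',tool(173,300,.18),tool(385,300,.18))
```

```text
3.05 [ 0.4689 -0.2335  0.1722] yaw y 63.42478515896389 z [-0.0007  0.0003 -1.    ] j [-0.462   0.27   -0.1534  1.1482  0.      0.0018] 0.08525623938714826 0.0 [-0.3729  0.4131 -0.4609]
[ 5.5747 -0.2253  5.3177] [-6.1315 -0.0612  5.3177] [-0.2784 -0.1432  5.3177] 179.19698163322184
pads [-0.4988 -4.7339 -0.7823] [-0.5217  5.3965 -0.7823]
```

>>> jog_arm([
  [[-0.1,-0.1,0.5,0,0,-0.009,0],[-0.1,-0.1,1,0,0,-0.009,0],[-0.1,-0.1,1.2,0,0,0,0],[0,-0.1,1.2,0,0,0,0],[0,0,1.2,0,0,0,0],[0,0,1,0,0,0,0],[0,0,0.6,0,0,0,0],[0,0,0.3,0,0,0,0],[0,0,0,0,0,0,0.5],[0,0,0,0,0,0,0.6],[0,0,0,0,0,0,0.7],[0,0,0,0,0,0,0.7]],
], squeeze=30)

```text
time_s: 4.1
position: [0.4704, -0.2394, 0.1029]
ee_rot: [0.696, 3.063, -0.001]
wrist_force: [0.2, -0.6, 0.2]
width: 0.0385
grasp_force: 0.0
```

>>> jog_arm([
  [[0,0,0,0,0,0,0.76],[0,0,0,0,0,0,0.8],[0,0,0,0,0,0,0.84],[0,0,0,0,0,0,0.9],[0,0,0,0,0,0,1],[0,0,0,0,0,0,1]],
], squeeze=30)

```text
time_s: 4.6
position: [0.4702, -0.2391, 0.1025]
ee_rot: [0.696, 3.063, 0.0]
wrist_force: [0.3, 1.8, 2.1]
width: 0.0135
grasp_force: 30.0
```

>>> jog_arm([
  [[0,0,0,0,0,0,1],[0,0,0,0,0,0,1]],
], squeeze=90)

```text
time_s: 4.77
position: [0.4702, -0.2392, 0.1027]
ee_rot: [0.696, 3.063, 0.0]
wrist_force: [-0.9, 3.0, 5.4]
width: 0.0126
grasp_force: 87.8
```

Run:
```python
from m import *
d=r.camera('wrist'); cv2.imwrite('pics/w3.png',d['image'][:,:,::-1])
```

```text
4.7667 [ 0.4702 -0.2392  0.1027] yaw y 64.40904625219207 z [ 0.0006 -0.0001 -1.    ] j [-0.4706  0.3278 -0.2626  0.9799  0.0002 -0.024 ] 0.012647824982886125 87.76570200920105 [-0.906   2.9882  5.3861]
```

View pics/w3.png

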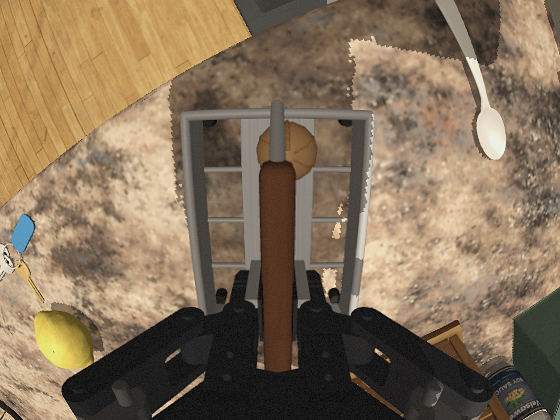

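The bar is gripped squarely and the walnuts and sieve are undisturbed. Next is a gentle lift while turning the sieve to line up with the dish.

>>> jog_arm([
  [[0,0,-0.1,0,0,0,1],[0,0,-0.25,0,0,0,1],[0,0,-0.4,0,0,0,1],[0,0,-0.5,0,0,0,1],[0,0,-0.6,0,0,-0.01,1],[0,0,-0.6,0,0,-0.02,1],[0,0,-0.6,0,0,-0.03,1],[0,0,-0.6,0,0,-0.035,1],[0,0,-0.6,0,0,-0.035,1],[0,0,-0.6,0,0,-0.035,1],[0,0,-0.5,0,0,-0.035,1],[0,0,-0.4,0,0,-0.035,1]],
])

```text
time_s: 5.82
position: [0.4702, -0.2394, 0.1609]
ee_rot: [0.327, 3.124, -0.001]
wrist_force: [-1.0, 0.9, -3.3]
width: 0.0126
grasp_force: 87.7
```

>>> jog_arm([
  [[0,0,-0.25,0,0,-0.035,1],[0,0,-0.1,0,0,-0.035,1],[0,0,0,0,0,-0.035,1],[0,0,0,0,0,-0.03,1],[0,0,0,0,0,-0.025,1],[0,0,0,0,0,-0.015,1],[0,0,0,0,0,-0.01,1],[0,0,0,0,0,0,1]],
])

```text
time_s: 6.48
position: [0.47, -0.2393, 0.1635]
ee_rot: [0.041, 3.141, -0.0]
wrist_force: [0.3, -0.2, -3.0]
width: 0.0126
grasp_force: 87.7
```

Run:
```python
from m import *
print(rel([.487,.166,.16]))
d=r.camera('scene'); print([ (f['extent'],f['confidence']) for f in r.find_in('dish','scene')],[ (f['extent'],f['confidence']) for f in r.find_in('hazelnut1_center','scene')])
im=d['image'][150:360,170:450,::-1]; cv2.imwrite('pics/s2.png',cv2.resize(im,None,fx=2.8,fy=2.8,interpolation=cv2.INTER_CUBIC))
```

```text
6.4833 [ 0.47   -0.2393  0.1635] yaw y 88.497153532681 z [ 0.     -0.0002 -1.    ] j [-0.4708  0.2808 -0.1616  1.1283 -0.0001 -0.4446] 0.012638101789451895 87.71014451980591 [ 0.2936 -0.1597 -3.0306]
[-0.6342 40.557   0.3405]
[([189.8, 177.6, 105.6, 62.2], 0.97)] []
```

View pics/s2.png

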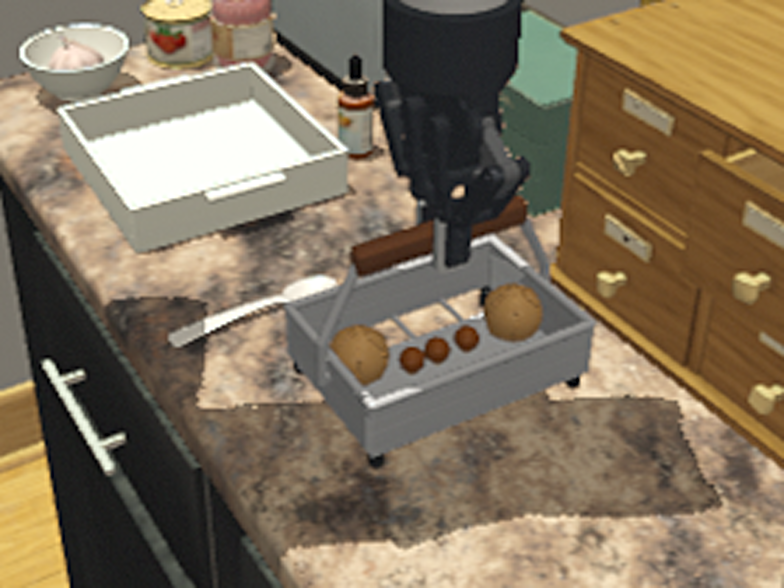

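The sieve hangs level with both walnuts and the three hazelnuts lined up on the strip, and the dish is clear at upper left. Now I'll carry it smoothly 40.5 cm along +y.

>>> jog_arm([
  [[0,0.1,0,0,0,0,1],[0,0.25,0,0,0,0,1],[0,0.4,0,0,0,0,1],[0,0.6,0,0,0,0,1],[0,0.8,0,0,0,0,1],[0,1,0,0,0,0,1],[0,1.2,0,0,0,0,1],[0,1.2,0,0,0,0,1],[-0.05,1.2,0,0,0,0,1],[-0.05,1.2,0,0,0,0,1],[-0.05,1.2,0,0,0,0,1],[-0.05,1.2,0,0,0,0,1]],
])

```text
time_s: 7.63
position: [0.4749, -0.1344, 0.1634]
ee_rot: [0.042, 3.141, -0.0]
wrist_force: [0.0, 0.9, -3.1]
width: 0.0121
grasp_force: 87.8
```

>>> jog_arm([
  [[-0.05,1.2,0,0,0,0,1],[-0.05,1.2,0,0,0,0,1],[-0.05,1.2,0,0,0,0,1],[-0.05,1.2,0,0,0,0,1],[-0.05,1.2,0,0,0,0,1],[-0.05,1.2,0,0,0,0,1],[-0.05,1.2,0,0,0,0,1],[-0.05,1.2,0,0,0,0,1],[0,1.2,0,0,0,0,1],[0,1.2,0,0,0,0,1],[0,1.2,0,0,0,0,1],[0,1.2,0,0,0,0,1]],
])

```text
time_s: 8.63
position: [0.4826, 0.0092, 0.1633]
ee_rot: [-0.042, -3.141, 0.0]
wrist_force: [0.1, 0.2, -3.5]
width: 0.0124
grasp_force: 87.8
```

>>> jog_arm([
  [[0,1.2,0,0,0,0,1],[0,1.2,0,0,0,0,1],[0,1.2,0,0,0,0,1],[0,1.2,0,0,0,0,1],[0,1.2,0,0,0,0,1],[0,1.2,0,0,0,0,1],[0,1,0,0,0,0,1],[0,0.9,0,0,0,0,1],[0,0.8,0,0,0,0,1],[0,0.7,0,0,0,0,1],[0,0.6,0,0,0,0,1],[0,0.5,0,0,0,0,1]],
])

```text
time_s: 9.63
position: [0.4858, 0.1255, 0.1633]
ee_rot: [-0.042, -3.141, 0.0]
wrist_force: [-0.3, -0.1, -3.1]
width: 0.0126
grasp_force: 87.8
```

>>> jog_arm([
  [[0,0.4,0,0,0,0,1],[0,0.3,0,0,0,0,1],[0,0.15,0,0,0,0,1],[0,0.05,0,0,0,0,1],[0,0,0,0,0,0,1],[0,0,0,0,0,0,1]],
])

```text
time_s: 10.13
position: [0.486, 0.1338, 0.1633]
ee_rot: [-0.042, -3.141, 0.0]
wrist_force: [0.5, -1.1, -3.5]
width: 0.0124
grasp_force: 87.8
```

Run:
```python
from m import *
print(rel([.487,.166,.16]))
d=r.camera('scene'); t=r.camera('top')
o=np.zeros((600,800,3),np.uint8)
o[:450,:400]=cv2.resize(d['image'][130:280,160:310-17,::-1],(400,450),interpolation=cv2.INTER_CUBIC)
o[:400,400:]=cv2.resize(t['image'][150:260,120:240,::-1],(400,400),interpolation=cv2.INTER_CUBIC)
cv2.imwrite('pics/s3.png',o)
```

```text
10.1333 [0.486  0.1338 0.1633] yaw y 88.45346699384262 z [-0.0001 -0.0002 -1.    ] j [ 0.2687  0.243  -0.2151  1.1129 -0.0002  0.2957] 0.01241607199283423 87.79051423072815 [ 0.4858 -1.1301 -3.5292]
[-0.0141  3.225   0.3277]
```

View pics/s3.png

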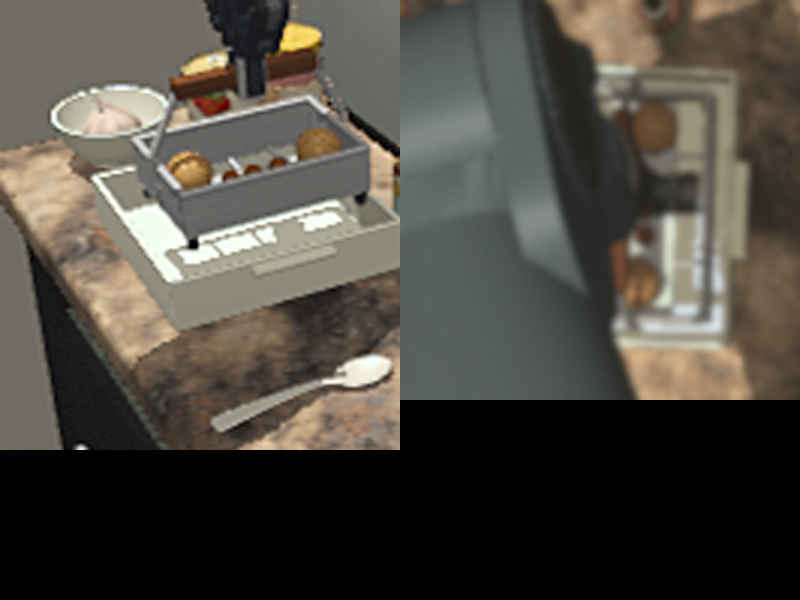

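The sieve is level over the dish, 3 cm short of centre along y, with all the nuts aboard. That makes this the left end of the stroke, so I'll shake from here.

>>> jog_arm([
  [[0,2,0,0,0,0,1],[0,2.8,0,0,0,0,1],[0,2,0,0,0,0,1],[0,-2.2,0,0,0,0,1],[0,-2.8,0,0,0,0,1],[0,-2,0,0,0,0,1],[0,2.2,0,0,0,0,1],[0,2.8,0,0,0,0,1],[0,2,0,0,0,0,1],[0,-2.2,0,0,0,0,1],[0,-2.8,0,0,0,0,1],[0,-2,0,0,0,0,1]],
])

```text
time_s: 11.23
position: [0.4856, 0.1312, 0.1631]
ee_rot: [-0.04, -3.141, 0.001]
wrist_force: [-0.2, -0.5, -3.3]
width: 0.0124
grasp_force: 89.1
```

>>> jog_arm([
  [[0,2.2,0,0,0,0,1],[0,2.8,0,0,0,0,1],[0,2,0,0,0,0,1],[0,-2.2,0,0,0,0,1],[0,-2.8,0,0,0,0,1],[0,-2,0,0,0,0,1],[0,2.2,0,0,0,0,1],[0,2.8,0,0,0,0,1],[0,2,0,0,0,0,1],[0,-1.5,0,0,0,0,1],[0,-1.5,0,0,0,0,1],[0,-0.5,0,0,0,0,1]],
])

```text
time_s: 12.23
position: [0.4866, 0.166, 0.1632]
ee_rot: [-0.042, -3.141, 0.001]
wrist_force: [0.4, -0.5, -3.3]
width: 0.0127
grasp_force: 89.6
```

>>> jog_arm([
  [[0,0,0,0,0,0,1],[0,0,0,0,0,0,1],[0,0,0,0,0,0,1]],
])

```text
time_s: 12.48
position: [0.4871, 0.1671, 0.1634]
ee_rot: [0.043, 3.141, 0.001]
wrist_force: [0.3, 0.3, -2.4]
width: 0.0123
grasp_force: 89.6
```

Run:
```python
from m import *
print(rel([.487,.166,.16]))
d=r.camera('scene'); t=r.camera('wrist')
for c in('scene','wrist'):
  for n in('hazelnut1_center','walnut1_center'): print(c,n,[(np.round(f['extent']),round(f['confidence'],2)) for f in r.find_in(n,c)[:4]])
o=np.zeros((600,800,3),np.uint8)
o[:450,:400]=cv2.resize(d['image'][130:280,160:310-17,::-1],(400,450),interpolation=cv2.INTER_CUBIC)
o[:420,400:]=t['image'][:,80:480,::-1]
cv2.imwrite('pics/s4.png',o)
```

```text
12.4833 [0.4871 0.1671 0.1634] yaw y 88.43648680226234 z [ 0.0002  0.0003 -1.    ] j [ 0.3304  0.2604 -0.1907  1.1194  0.0002  0.3577] 0.012330127699159081 89.60281133651733 [ 0.3457  0.3355 -2.3671]
[ 0.0068 -0.1149  0.341 ]
scene hazelnut1_center []
scene walnut1_center [(array([210., 174.,  17.,  13.]), 0.61)]
wrist hazelnut1_center [(array([176., 154.,   5.,  14.]), 0.58)]
wrist walnut1_center [(array([258., 122.,  58.,  64.]), 0.73)]
```

View pics/s4.png

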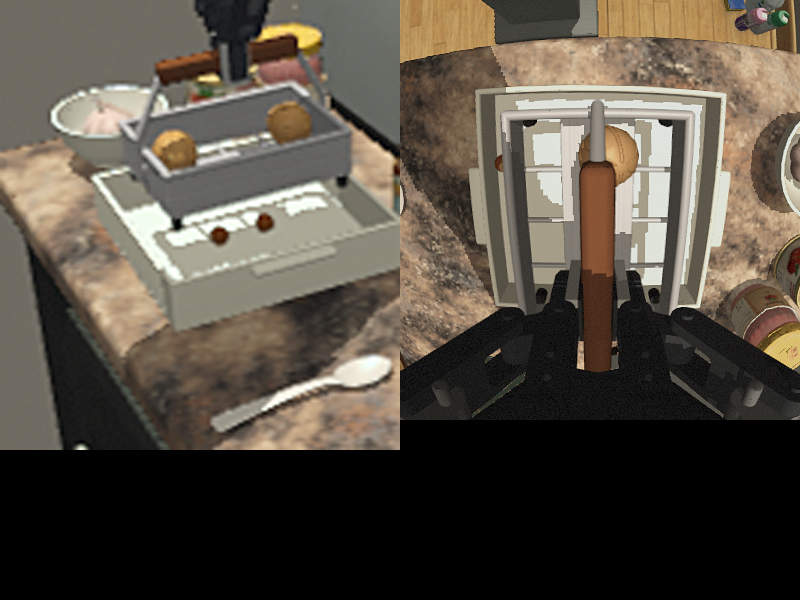

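Two hazelnuts show in the dish at (219,236) and (264,222) of the crop, and both walnuts are still in the sieve. The third may be at the dish's left wall in the wrist view, at (499,162). I'll check that numerically before using my last picture.

```bash
cat > b.py <<'E'
from m import *
import sys
for c in sys.argv[1:]:
    im=r.camera(c)['image']; h=cv2.cvtColor(im,cv2.COLOR_RGB2HSV)
    m=((h[...,0]<14)&(h[...,1]>140)&(h[...,2]>25)&(h[...,2]<150)).astype(np.uint8)
    n,l,st,ce=cv2.connectedComponentsWithStats(m)
    print(c,[(s_.tolist()) for s_ in st[1:] if 6<s_[4]<700 and s_[1]<400])
E
python3 b.py scene wrist
```

```text
12.7833 [0.4869 0.1672 0.1633] yaw y 88.4793667726011 z [-0.0001 -0.     -1.    ] j [ 0.3307  0.2605 -0.1909  1.1195  0.      0.3573] 0.012648314717855302 89.60059762001038 [-0.0418  0.4566 -2.9154]
scene [[243, 142, 16, 9, 102], [212, 147, 21, 11, 126], [291, 185, 13, 4, 33], [246, 202, 5, 5, 19], [295, 204, 8, 3, 14], [231, 206, 5, 5, 20], [543, 222, 6, 3, 7], [517, 233, 7, 5, 11], [484, 243, 3, 7, 10], [554, 267, 6, 8, 17]]
wrist [[175, 156, 7, 15, 64], [467, 245, 30, 29, 328], [445, 295, 14, 6, 36], [0, 308, 6, 3, 11], [14, 310, 19, 6, 29], [34, 314, 6, 3, 7], [4, 316, 6, 4, 11], [11, 317, 4, 5, 8], [39, 316, 13, 4, 19], [16, 319, 11, 4, 14], [9, 322, 5, 7, 13], [15, 322, 5, 6, 11], [28, 322, 9, 10, 25], [36, 323, 6, 5, 11], [64, 322, 5, 6, 12], [458, 323, 8, 5, 9], [19, 324, 6, 4, 12], [44, 324, 11, 10, 36], [51, 327, 24, 36, 187], [0, 329, 10, 8, 20], [10, 329, 8, 16, 45], [20, 329, 6, 3, 9], [29, 331, 8, 9, 27], [18, 332, 11, 8, 36], [38, 332, 8, 7, 19], [69, 333, 7, 12, 30], [47, 334, 5, 5, 9], [0, 336, 6, 9, 23], [14, 340, 13, 7, 24], [1, 341, 42, 47, 418], [44, 340, 3, 7, 10], [59, 344, 4, 5, 8], [74, 345, 7, 11, 27], [40, 352, 17, 13, 62], [0, 355, 4, 5, 11], [80, 357, 7, 11, 19], [36, 358, 8, 4, 11], [36, 362, 8, 4, 13], [40, 362, 12, 9, 28], [57, 362, 4, 5, 8], [62, 362, 6, 4, 7], [68, 363, 10, 5, 15], [52, 365, 15, 13, 40], [26, 366, 6, 9, 17], [59, 366, 20, 14, 73], [2, 371, 14, 8, 30], [32, 371, 4, 5, 8], [42, 371, 7, 8, 20], [0, 377, 4, 4, 9], [24, 377, 4, 4, 8], [30, 376, 5, 5, 9], [0, 379, 16, 22, 111], [34, 378, 4, 7, 11], [39, 378, 4, 4, 10], [38, 378, 17, 14, 67], [54, 381, 9, 6, 21], [19, 384, 6, 5, 9], [10, 387, 23, 33, 188], [15, 389, 9, 3, 10], [31, 389, 9, 8, 18], [52, 388, 4, 4, 8], [33, 390, 17, 13, 55], [52, 393, 6, 8, 13], [47, 394, 24, 26, 147], [49, 397, 3, 6, 7], [1, 399, 13, 11, 33]]
```

>>> jog_arm([
  [[0,-0.2,0,0,0,0,1],[0,-0.4,0,0,0,0,1],[0,-0.6,0,0,0,0,1],[0,-0.8,0,0,0,0,1],[0,-0.9,0,0,0,0,1],[0,-0.9,0,0,0,0,1],[0,-0.8,0,0,0,0,1],[0,-0.6,0,0,0,0,1],[0,-0.5,0,0,0,0,1],[0,-0.3,0,0,0,0,1],[0,-0.2,0,0,0,0,1],[0,0,0,0,0,0,1]],
])

```text
time_s: 13.88
position: [0.4852, 0.1047, 0.1633]
ee_rot: [-0.043, -3.141, 0.0]
wrist_force: [-0.7, 0.1, -2.7]
width: 0.0127
grasp_force: 89.6
```

```bash
python3 b.py scene wrist
python3 - <<'E'
from m import *
d=r.camera('scene'); t=r.camera('wrist')
for n in('hazelnut1_center','walnut1_center'): print(n,[(np.round(f['extent']),round(f['confidence'],2)) for f in r.find_in(n,'wrist')[:4]])
o=np.zeros((600,800,3),np.uint8)
o[:600,:400]=cv2.resize(d['image'][130:280,180:280,::-1],(400,600),interpolation=cv2.INTER_CUBIC)
o[:420,400:]=t['image'][:,80:480,::-1]
cv2.imwrite('pics/s5.png',o)
E
```

```text
13.8833 [0.4852 0.1047 0.1633] yaw y 88.44607503014151 z [-0.0001 -0.0001 -1.    ] j [ 0.2125  0.2304 -0.2322  1.1082 -0.0001  0.2397] 0.0127028711051735 89.60174560546875 [-0.6757  0.1495 -2.7055]
scene [[255, 150, 16, 11, 111], [222, 156, 22, 13, 144], [291, 185, 13, 4, 30], [295, 204, 8, 3, 13], [543, 222, 6, 3, 7], [535, 225, 7, 4, 7], [525, 229, 9, 5, 10], [555, 269, 5, 5, 12]]
wrist [[340, 172, 10, 12, 85], [338, 211, 10, 6, 43], [339, 223, 8, 4, 25], [509, 243, 27, 27, 289], [472, 286, 7, 6, 11], [491, 289, 11, 6, 27], [482, 302, 6, 6, 8], [3, 309, 9, 5, 15], [13, 311, 45, 11, 74], [504, 314, 14, 7, 16], [0, 318, 4, 6, 11], [5, 319, 4, 4, 8], [59, 319, 9, 4, 14], [0, 321, 32, 19, 180], [35, 323, 18, 12, 44], [89, 323, 20, 19, 57], [54, 327, 4, 3, 8], [40, 327, 34, 23, 211], [10, 330, 6, 3, 8], [70, 330, 5, 5, 9], [81, 331, 5, 4, 9], [74, 332, 25, 19, 140], [0, 336, 18, 28, 150], [14, 336, 23, 12, 88], [107, 341, 6, 10, 20], [24, 345, 53, 22, 272], [98, 345, 5, 6, 11], [56, 346, 6, 3, 9], [65, 349, 5, 6, 9], [71, 349, 11, 15, 35], [83, 348, 20, 16, 72], [77, 351, 4, 4, 8], [46, 359, 4, 3, 7], [76, 359, 9, 13, 28], [10, 360, 32, 15, 109], [37, 362, 6, 4, 8], [84, 362, 6, 4, 9], [37, 365, 19, 13, 49], [3, 366, 29, 12, 68], [65, 366, 12, 6, 30], [51, 368, 4, 4, 7], [53, 369, 10, 15, 48], [0, 371, 5, 4, 8], [69, 372, 7, 4, 12], [64, 375, 3, 5, 7], [31, 378, 7, 3, 9], [39, 378, 10, 6, 24], [29, 381, 4, 4, 8], [33, 382, 7, 8, 15], [52, 382, 10, 5, 18], [46, 387, 9, 12, 39], [55, 391, 11, 22, 83]]
13.9833 [0.4853 0.1051 0.1633] yaw y 88.46786706737929 z [ 0.      0.0001 -1.    ] j [ 0.2133  0.2306 -0.232   1.1082  0.0001  0.24  ] 0.012414419121345251 89.60155606269836 [-0.6304  0.0001 -2.4592]
hazelnut1_center []
walnut1_center [(array([262., 127.,  57.,  62.]), 0.65), (array([179., 101., 192., 270.]), 0.42)]
```

View pics/s5.png

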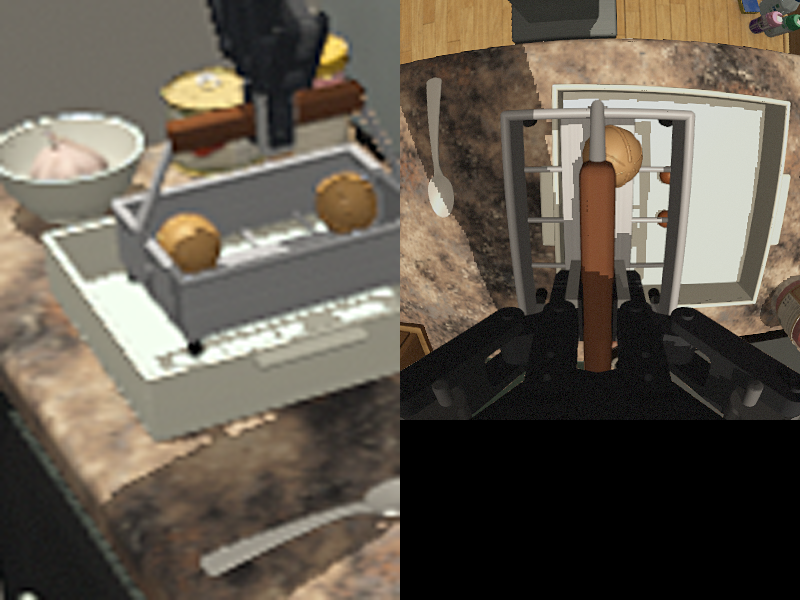

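The sieve still holds both walnuts and no hazelnut shows on its floor. Two lie in the dish near its -y side, at wrist-image (345,178) and (343,217), and the third isn't visible yet. Moving the sieve gently off the dish will expose the rest.

>>> jog_arm([
  [[0,-0.2,0,0,0,0,1],[0,-0.4,0,0,0,0,1],[0,-0.6,0,0,0,0,1],[0,-0.8,0,0,0,0,1],[0,-1,0,0,0,0,1],[0,-1.2,0,0,0,0,1],[0,-1.2,0,0,0,0,1],[0,-1.2,0,0,0,0,1],[0,-1.2,0,0,0,0,1],[0,-1.2,0,0,0,0,1],[0,-1.2,0,0,0,0,1],[0,-1.2,0,0,0,0,1]],
])

```text
time_s: 15.18
position: [0.4821, -0.0104, 0.1633]
ee_rot: [-0.043, -3.141, 0.0]
wrist_force: [0.1, 0.1, -2.5]
width: 0.0125
grasp_force: 89.6
```

>>> jog_arm([
  [[0,-1.2,0,0,0,0,1],[0,-1.2,0,0,0,0,1],[0,-1.2,0,0,0,0,1],[0,-1.2,0,0,0,0,1],[0,-1,0,0,0,0,1],[0,-0.8,0,0,0,0,1],[0,-0.6,0,0,0,0,1],[0,-0.4,0,0,0,0,1],[0,-0.2,0,0,0,0,1],[0,0,0,0,0,0,1]],
])

```text
time_s: 16.02
position: [0.4801, -0.0871, 0.1633]
ee_rot: [-0.042, -3.141, 0.0]
wrist_force: [0.3, -0.2, -2.7]
width: 0.0124
grasp_force: 89.6
```

Run:
```python
from m import *
for c in('scene','top'):
    d=r.camera(c); im=d['image']; d['R']=np.array(d['R']);d['t']=np.array(d['t'])
    print(c,[np.round(f['extent']).tolist()+[round(f['confidence'],2)] for f in r.find_in('hazelnut1_center',c)])
    h=cv2.cvtColor(im,cv2.COLOR_RGB2HSV)
    m=((h[...,0]<18)&(h[...,1]>90)&(h[...,2]<170)).astype(np.uint8)
    n,l,st,ce=cv2.connectedComponentsWithStats(m)
    for s_,q in zip(st[1:],ce[1:]):
        w=ray(d,q,.0145)
        if s_[4]>4 and .37<w[0]<.6 and .06<w[1]<.275: print(s_,w)
```

```text
16.0167 [ 0.4801 -0.0871  0.1633] yaw y 88.45395831254999 z [-0.0002 -0.     -1.    ] j [-0.1795  0.2167 -0.2509  1.1034 -0.     -0.1525] 0.012424180027628726 89.60262179374695 [ 0.3065 -0.1579 -2.7388]
scene []
[259 190  25  16 229] [0.5737 0.1628 0.0145]
[245 202   6   5  20] [0.5057 0.1671 0.0145]
[191 205   8   9  21] [0.3799 0.2145 0.0145]
[230 206   6   6  21] [0.4634 0.1661 0.0145]
top []
[207 164   2   3   6] [0.5987 0.1013 0.0145]
[182 199   3   2   6] [0.5067 0.1665 0.0145]
[182 214   3   3   7] [0.4654 0.1672 0.0145]
[213 219   3   3   7] [0.4516 0.0833 0.0145]
[151 245   4   2   5] [0.3842 0.2472 0.0145]
[178 247   8   6  10] [0.3736 0.1702 0.0145]
```

The top view shows all three hazelnuts in the dish, at (0.507, 0.167), (0.465, 0.167) and (0.452, 0.083). Next I'll move past the spoon, set the sieve down and let go.

>>> jog_arm([
  [[0,-0.2,0,0,0,0,1],[0,-0.5,0,0,0,0,1],[0,-0.8,0,0,0,0,1],[0,-1.1,0,0,0,0,1],[0,-1.4,0,0,0,0,1],[0,-1.5,0,0,0,0,1],[0,-1.5,0,0,0,0,1],[0,-1.5,0,0,0,0,1],[0,-1.4,0,0,0,0,1],[0,-1.2,0,0,0,0,1],[0,-0.9,0.2,0,0,0,1],[0,-0.6,0.4,0,0,0,1]],
])

```text
time_s: 17.22
position: [0.4768, -0.2145, 0.1574]
ee_rot: [0.044, 3.141, -0.001]
wrist_force: [-0.1, -0.4, -3.5]
width: 0.0126
grasp_force: 89.6
```

>>> jog_arm([
  [[0,-0.3,0.6,0,0,0,1],[0,-0.1,0.7,0,0,0,1],[0,0,0.8,0,0,0,1],[0,0,0.8,0,0,0,1],[0,0,0.7,0,0,0,1],[0,0,0.6,0,0,0,1],[0,0,0.4,0,0,0,1],[0,0,0.3,0,0,0,1],[0,0,0.2,0,0,0,1],[0,0,0.15,0,0,0,1],[0,0,0.1,0,0,0,1],[0,0,0,0,0,0,1]],
])

```text
time_s: 18.22
position: [0.4767, -0.2169, 0.1038]
ee_rot: [0.042, 3.141, -0.0]
wrist_force: [-0.2, -0.8, -2.9]
width: 0.0126
grasp_force: 89.6
```

>>> jog_arm([
  [[0,0,0.05,0,0,0,1],[0,0,0.05,0,0,0,1],[0,0,0,0,0,0,1]],
])

```text
time_s: 18.47
position: [0.4767, -0.2169, 0.1029]
ee_rot: [0.042, 3.141, -0.0]
wrist_force: [0.1, -0.4, -2.3]
width: 0.0125
grasp_force: 89.6
```

>>> jog_arm([
  [[0,0,0,0,0,0,0.8],[0,0,0,0,0,0,0.7],[0,0,0,0,0,0,0.5],[0,0,0,0,0,0,0.2],[0,0,0,0,0,0,0],[0,0,0,0,0,0,0],[0,0,0,0,0,0,0],[0,0,0,0,0,0,0]],
])

```text
time_s: 19.13
position: [0.4767, -0.2169, 0.1029]
ee_rot: [0.042, 3.141, -0.0]
wrist_force: [0.7, -0.6, 0.2]
width: 0.0857
grasp_force: 0.0
```

>>> jog_arm([
  [[0,0,-0.5,0,0,0,0],[0,0,-1.5,0,0,0,0],[0,0,-2,0,0,0,0],[0,0,-2,0,0,0,0],[0,0,-2,0,0,0,0],[0,0,-2,0,0,0,0],[0,0,-1,0,0,0,0],[0,0,0,0,0,0,0],[0,0,0,0,0,0,0]],
])

```text
time_s: 19.88
position: [0.4767, -0.217, 0.2127]
ee_rot: [0.042, 3.141, -0.001]
wrist_force: [-0.0, 0.4, 0.2]
width: 0.0852
grasp_force: 0.0
```

Run:
```python
from m import *
for c in('scene','wrist'):
    d=r.camera(c)
    for n in('sieve','walnut1_center'): print(c,n,[np.round(f['extent']).tolist()+[round(f['confidence'],2)] for f in r.find_in(n,c)])
d=r.camera('top'); d['R']=np.array(d['R']);d['t']=np.array(d['t'])
for q in[(182,199),(182,214),(213,219)]: print(q,d['image'][q[1]-1:q[1]+2,q[0]-1:q[0]+2].mean((0,1)))
```

```text
19.8833 [ 0.4767 -0.217   0.2127] yaw y 88.46325513516035 z [ 0.0006 -0.0004 -1.    ] j [-0.4271  0.2472 -0.0776  1.2453 -0.0001 -0.4002] 0.08519421057721069 0.0 [-0.004   0.417   0.2408]
scene sieve [[270.0, 239.0, 103.0, 92.0, 0.93]]
scene walnut1_center [[279.0, 279.0, 18.0, 16.0, 0.49]]
wrist sieve [[547.0, 201.0, 6.0, 10.0, 0.71], [214.0, 102.0, 126.0, 184.0, 0.63], [290.0, 120.0, 38.0, 39.0, 0.35]]
wrist walnut1_center [[289.0, 120.0, 39.0, 42.0, 0.67]]
(182, 199) [135.8889 105.2222  91.7778]
(182, 214) [133.8889 106.5556  93.7778]
(213, 219) [175.6667 151.8889 131.8889]
```

The sieve is standing and released, the hazelnuts are unchanged in the dish, and the gripper is clear.

```bash
python3 -c "
from station import r
print(r.hand_in())"
```

```text
the job is handed in; nothing more can be done
None
```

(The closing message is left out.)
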